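# Lock the dummy load into its bayonet socket

## Robot

A 7-joint arm with a two-finger parallel gripper is mounted at the origin on a cart in front of the work surface, level with it; the furniture and walls round the work are solid. World frame = base frame: x ahead of the robot, y to its left, z up, the work surface at z = 0. Lengths are in m, angles in rad, forces in N, time in s.
With the tool pointing down it reaches from about 0.4 to 0.9 m from the base axis. Payload 5.5 kg.
Tool frame: the origin (TCP) lies midway between the tips of the shut fingers; the grasp point (between the pads) lies 19 mm behind it (manip.grip_depth is the distance from the TCP to the grasp point, in m); z points along the fingers, y is the line along which they close (so a half turn about z gives the same grasp; the last joint's range is limited). The gripper opens to 92 mm and grips with 3 to 60 N. Pads are 19 mm wide; open, the fingers measure 130 mm over their backs; the gripper's body (75 mm by 190 mm) begins 47 mm behind the grasp point.
Start: joints at [-1.043, 0.501, -0.427, 1.55, 0.221, 1.138, -0.21], TCP at [0.17, 0.627, 0.227] pointing down, gripper open.
Joint ranges: [-2.88, 2.88], [-0.31, 2.03], [-1.54, 1.56], [0.2, 2.42], [-1.41, 4.55], [0.19, 2.02], [-2.57, 2.57]. Speed limits (rad/s): [2.57, 2.57, 3.14, 3.14, 3.14, 3.14, 3.14].

## Interface

Orientations are given as a unit quaternion [x, y, z, w].
In Python, from bench import manip, effector, viewer gives the robot as it stands. Calls block until the motion is done:
- manip.move_pose(position, orientation): joint-space move of the TCP to a pose.
- manip.servo_line(position, ori=None, vel=0.15): straight line of the TCP; ori=None keeps the orientation; vel is the mean speed in m/s.
- manip.movej(angles): joint-space move.
- effector.open_jaws() and effector.close(f_grip=None): open the fingers fully, or close them until they stop; f_grip is the grip in N (None keeps the last).
- manip.sleep(seconds).
- manip.solve_ik(position, orientation): joint angles nearest the present ones, or None.
- viewer.get_image(name): name is "side" or "top" or "wrist"; returns the picture (384x512x3 uint8, red, green, blue); there is no depth.
- viewer.get_calibration(name): a dict with "vfov" (degrees; the focal length in pixels is half the picture's height over the tangent of half this angle, whatever the lens; pixels are square), "cx", "cy" (the principal point, pixels), "eye" and "attitude" of the camera in the world. Camera axes: x right, y down, z forward; pixel columns grow to the right and rows downward; lengths in m; the calibration is good to about 2 mm. A picture is of the moment at which its call begins: read the wrist's pose just before it. get_calibration takes no time and is no camera call; for the wrist camera it gives the pose at the moment of the call.
A pose or a line that the arm cannot do raises manip.PlanningError and nothing moves.
- manip.hand_in(): hands the job in; it is judged then, once.
Readings, each from a call of its own:
- manip.current_clock(): time.
- manip.current_q(): joint angles.
- manip.current_joint_velocities(): joint speeds.
- manip.current_tau(): joint torques, N m.
- manip.current_tool_pos(): TCP position.
- manip.current_tcp_rot(): TCP orientation.
- manip.current_force(): force on the tool from outside, world axes, zero at the start.
- manip.current_wrist_torque(): the same for the moment, N m.
- manip.current_finger_gap(): finger opening in m.
- manip.current_gripper_force(): force on a finger pad.
Only numpy, scipy, OpenCV 4.12 (cv2) and the standard library are available. Lean on these libraries where they do the work, as an engineer would, in place of code of your own. Each camera call takes 0.05 s, during which the arm holds its last target. There are 200 camera calls.

## Task

Take the dummy load out of its blue cup by its black head, and lock it into the square bayonet socket: the head only swivels, so set it down, take it again by its steel coupling ring, push it down against the spring with the ring's red tabs in line with the red slot marks, turn the ring a quarter turn clockwise seen from above, and let it spring up and click home. Leave it locked and upright, and do not shift the orange multimeter or the white charger.

Things in the scene. Friction and masses are not known exactly. Their poses are not given: they have to be found in the camera images.
- head (a point): Centre of the black finned round head (34 mm wide, 30 mm tall) on top of the dummy load, a loose upright part 83 mm tall, about 0.19 kg. 15 mm below the part's top, 68 mm above its stem's tip. z up. The head swivels in the ring below with only 0.006 N m of drag: the ring comes along in the air, but the head cannot turn it in the socket. In the cup only the head can be gripped.
- ring_mid (a point): Centre of the load's steel coupling ring, on its axis, 29 mm below the head's centre. The ring is 28 mm tall. To grip: two flat ribbed faces 48 mm apart, 28 mm wide, at its own +y and -y. Two red tabs along its own +x and -x (54 mm over both, 11 mm wide); the two are alike. z up.
- lugs (a point): Centre of the two lugs, on the axis, 28.5 mm below ring_mid. They stand out of a 26 mm round stem below the ring and turn with the ring, exactly below the red tabs, along own +x and -x: 42 mm over both, 9 mm wide, 5 mm tall. The stem ends 10.5 mm below this point, its tip narrowed to 21 mm.
- socket_mouth (a point): Centre of the fixed aluminium socket's mouth, level with its flat top (68 mm square), 45 mm above the worktop. A 31 mm round hole with two slots for the lugs, 15 mm wide, reaching 27 mm from the centre, along own +x and -x (red marks). White marks along own +y and -y: there the tabs point when locked. Its base plate is 96 mm square, 8 mm thick.
- plunger (a joint): Spring plunger in the socket, m pressed down: ~0.003 with the load set in unlocked (ring_mid 27 mm above socket_mouth), 0.016 at the hard stop (ring_mid 14 mm above, ~10 N). With ring_mid under 17 mm above, the ring turns clockwise seen from above (other way blocked) a quarter turn to a stop; released, it springs up into pockets: locked, ~0.008 (22 mm above).
- cup_rim (a point): Centre of the rim of the fixed blue round cup in which the load stands at the start: 72 mm outside, 64 mm inside, 57 mm tall, floor 5 mm above the worktop. The coupling ring is sunk in it, its top 1 mm above the rim.
- multimeter: orange handheld multimeter lying at the right of the worktop, 146 x 74 x 45 mm, origin under its centre; to be left alone.
- charger: Small white USB wall charger, 38 x 57 x 27 mm, loose on the worktop left of the white test fixture, origin under its centre; leave alone. The fixture (in the middle, x 0.35 to 0.71, y -0.18 to 0.17) is 64 mm high, its clamp lever 170 mm.
There are look-alikes about, which are no part of the job. What is shaped like the part that bears head but purple or turquoise is not meant.

How it is judged:
By the outcome, as a careful person would: the job done as asked, in the order asked, and still so for the second after the job is handed in, with the robot touching nothing.
It also fails if it takes over 62 s, if anything falls off the work surface, if the arm or the gripper's body presses on something with over 40 N, if the wrist force passes 120 N, or if a joint passes its speed limit or range.

## Working session

There is one attempt and no reset: what is moved stays moved. The work goes in short steps, each a Python script; the robot and the scene stay as the last script left them, time stands still between calls to the robot, and variables do not carry over. Pictures are saved under pics/ and viewed, at most 10 in all, crops included, and the job is handed in when it is done.

```bash
mkdir -p pics; ls
python3 - <<'E'
from bench import manip, effector, viewer
import cv2, numpy as np
for n in ("top","side","wrist"):
    c=viewer.get_calibration(n); im=viewer.get_image(n); cv2.imwrite(f"pics/{n}0.png",im[:,:,::-1]); print(n,c)
a=[cv2.imread(f"pics/{n}0.png") for n in("top","side")]
print(manip.current_clock(),manip.current_tcp_rot(),manip.current_tool_pos())
E
```

```text
pics
top {'vfov': 56.96416802666857, 'cx': 249.13370389390096, 'cy': 187.70832197401174, 'eye': array([ 0.42038361, -0.04177583,  1.08366459]), 'attitude': array([ 0.70640116, -0.70542058,  0.04686658, -0.03439098])}
side {'vfov': 52.118079732151976, 'cx': 248.81483807108904, 'cy': 197.2939680728074, 'eye': array([ 0.44646493, -1.16954689,  1.03790436]), 'attitude': array([ 0.90905895, -0.05326092,  0.01690916, -0.41290335])}
wrist {'vfov': 69.95308147391825, 'cx': 257.1619070595227, 'cy': 192.04724529456476, 'eye': array([0.10565223, 0.64450176, 0.38319192]), 'attitude': array([0.78766795, 0.60303697, 0.07625607, 0.1005516 ])}
0.15 [ 1.32003027e-01  9.91249027e-01 -7.43210551e-04 -1.19393667e-04] [0.17001752 0.62681738 0.22590123]
```

View pics/top0.png

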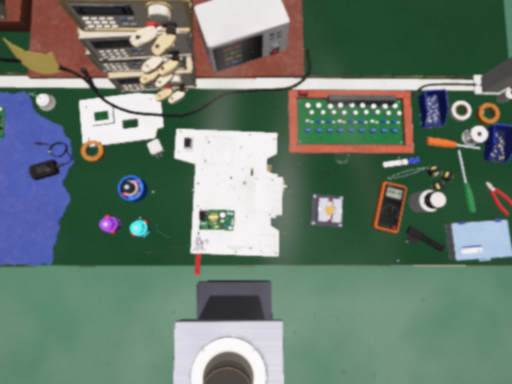

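View pics/side0.png

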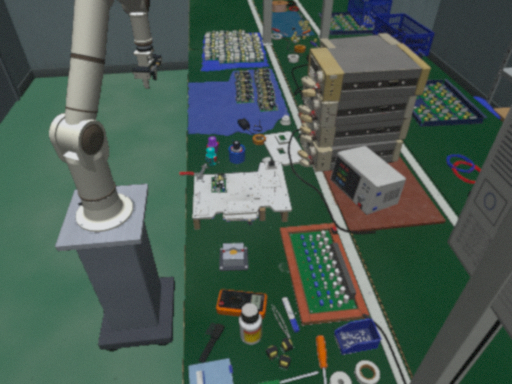

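Top view: the arm isn't shown. The candidates are the blue cup with a dark head at (131,188), a purple one at (109,224) and a turquoise one at (139,228). The cup one fits, being black and standing in the blue cup. The socket is the grey square at (328,210), the multimeter is at (391,207) and the charger at (155,146). I'll confirm with one enlarged crop.

```bash
cat > h.py <<'E'
import numpy as np, cv2
from scipy.spatial.transform import Rotation as R
from bench import manip, effector, viewer
def ray(c,u,v):
    f=192/np.tan(np.radians(c['vfov'])/2)
    d=R.from_quat(c['attitude']).apply([(u-c['cx'])/f,(v-c['cy'])/f,1]); return np.array(c['eye']),d
def onz(c,u,v,z):
    e,d=ray(c,u,v); return e+d*(z-e[2])/d[2]
def tri(rs):
    A=0;b=0
    for e,d in rs:
        d=d/np.linalg.norm(d);P=np.eye(3)-np.outer(d,d);A=A+P;b=b+P@e
    p=np.linalg.solve(A,b); return p,[np.linalg.norm(np.cross(p-e,d/np.linalg.norm(d))) for e,d in rs]
def proj(c,p):
    f=192/np.tan(np.radians(c['vfov'])/2)
    q=R.from_quat(c['attitude']).inv().apply(np.array(p)-c['eye']); return q[:2]/q[2]*f+[c['cx'],c['cy']]
def down(yaw):  # tool z down; tool y axis (closing line) at world angle yaw
    y=np.array([np.cos(yaw),np.sin(yaw),0]);z=np.array([0,0,-1.]);x=np.cross(y,z)
    return R.from_matrix(np.c_[x,y,z]).as_quat()
def snap(n,name):
    c=viewer.get_calibration(n); im=viewer.get_image(n); cv2.imwrite(f"pics/{name}.png",im[:,:,::-1]); return c,im
E
python3 - <<'E'
from h import *
t=cv2.imread("pics/top0.png");s=cv2.imread("pics/side0.png")
cr=lambda i,u,v,h:cv2.resize(i[v-h:v+h,u-h:u+h],(390,290*1) if 0 else (290,290),interpolation=cv2.INTER_CUBIC)
cv2.imwrite("pics/crop0.png",np.vstack([np.hstack([cr(t,128,200,40),cr(t,328,210,28)]),np.hstack([cr(s,232,150,28),cr(s,234,256,28)])]))
c=viewer.get_calibration("top");k=viewer.get_calibration("side")
for n,u,v,z in(("cup",131,188,.07),("sock",328,210,.045),("mm",391,207,.04),("chg",155,146,.02),("pur",109,224,.08),("tur",139,228,.08)):
    p=onz(c,u,v,z); print(n,p.round(3),proj(k,p).round())
print(manip.current_tool_pos(), proj(c,manip.current_tool_pos()))
for p in ([.4,.3,.3],[.35,-.28,.3]):
  for a in np.arange(-90,90,30):
    q=manip.solve_ik(p,down(np.radians(a))); print(p,a,None if q is None else np.round(q,2))
E
```

```text
cup [0.536 0.279 0.07 ] [235. 146.]
sock [ 0.475 -0.292  0.045] [232. 249.]
mm [ 0.484 -0.482  0.04 ] [240. 297.]
chg [0.671 0.227 0.02 ] [267. 160.]
pur [0.433 0.333 0.08 ] [211. 139.]
tur [0.422 0.249 0.08 ] [210. 150.]
[0.17001752 0.62681738 0.22590123] [-49.03689978 338.37380694]
[0.4, 0.3, 0.3] -90 [-0.83  0.13  0.15  1.85 -0.02  1.17 -2.25]
[0.4, 0.3, 0.3] -60 [-0.77  0.13  0.08  1.84 -0.01  1.17 -1.73]
[0.4, 0.3, 0.3] -30 [-0.68  0.13 -0.02  1.84  0.    1.17 -1.22]
[0.4, 0.3, 0.3] 0 [-0.59  0.13 -0.12  1.84  0.02  1.17 -0.71]
[0.4, 0.3, 0.3] 30 [-0.51  0.14 -0.21  1.84  0.03  1.17 -0.2 ]
[0.4, 0.3, 0.3] 60 [-0.42  0.14 -0.31  1.83  0.05  1.17  0.31]
[0.35, -0.28, 0.3] -90 [-0.33  0.02  0.96  1.97 -0.01  1.16 -0.93]
[0.35, -0.28, 0.3] -60 [-0.31  0.02  0.95  1.97 -0.01  1.16 -0.4 ]
[0.35, -0.28, 0.3] -30 [-0.3   0.02  0.93  1.97 -0.01  1.16  0.12]
[0.35, -0.28, 0.3] 0 [-0.26  0.02  0.89  1.97 -0.01  1.16  0.64]
[0.35, -0.28, 0.3] 30 [-0.28  0.02  0.92  1.97 -0.01  1.16  1.17]
[0.35, -0.28, 0.3] 60 [-0.25  0.02  0.89  1.97 -0.01  1.16  1.69]
```

View pics/crop0.png

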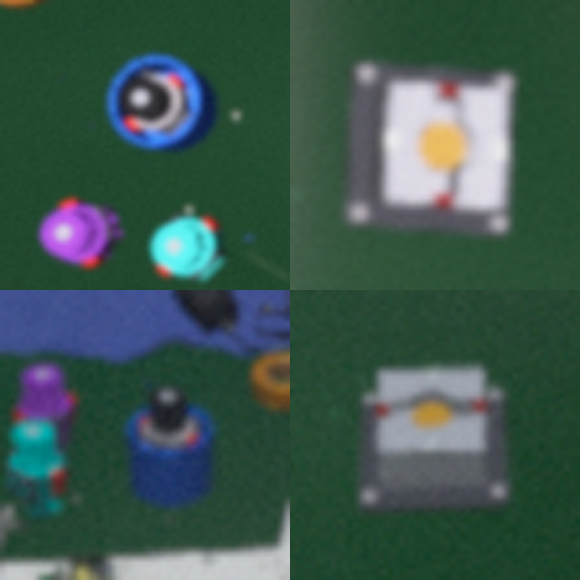

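The crop confirms it: the black head is in the blue cup, with its red tabs on a diagonal. The socket's red marks lie roughly along world x. Next I'll take two wrist views over the cup.

```bash
cat >> h.py <<'E'
def camrel():
    c=viewer.get_calibration("wrist");T=R.from_quat(manip.current_tcp_rot())
    return T.inv().apply(c['eye']-manip.current_tool_pos()), T.inv()*R.from_quat(c['attitude'])
def tcp_for(target,h,yaw,shift=(0,0)):
    """TCP position at height h so that target lies near the wrist picture's middle"""
    o,A=camrel();Q=R.from_quat(down(yaw)); z=(Q*A).apply([0,0,1]); e=Q.apply(o); 
    eye_z=h+e[2]; eye=np.array(target)-z*(target[2]-eye_z)/z[2]*1; 
    eye=np.array(target)+z*((eye_z-target[2])/z[2]); p=eye-e; p[2]=h; p[:2]+=shift; return p
def blobs(m,amin):
    n,l,s,c=cv2.connectedComponentsWithStats(m.astype(np.uint8)); 
    return [(s[i,4],*c[i].round(1),s[i,2],s[i,3]) for i in range(1,n) if s[i,4]>amin]
def redmask(im):
    h=cv2.cvtColor(im,cv2.COLOR_RGB2HSV); return ((h[...,0]<8)|(h[...,0]>172))&(h[...,1]>140)&(h[...,2]>90)
E
python3 - <<'E'
from h import *
print(camrel()[0],camrel()[1].as_matrix()[:,2])
yaw=np.radians(45);out=[]
for i,s in enumerate([(-.03,.03),(.03,-.03)]):
    p=tcp_for([.536,.279,.07],.22,yaw,s); print(p)
    manip.move_pose(p,down(yaw)); manip.sleep(.2)
    c,im=snap("wrist",f"cup{i}"); out.append(im)
    for b in blobs(redmask(im),25): print(b, onz(c,b[1],b[2],.058).round(4))
print(manip.current_clock())
cv2.imwrite("pics/cup2.png",cv2.resize(np.hstack(out)[:,:,::-1],(800,300)))
E
```

```text
[ 6.67686772e-02  4.26365604e-05 -1.57420997e-01] [-2.50410612e-01  7.57779880e-04  9.68139428e-01]
[0.49678679 0.31781262 0.22      ]
(np.int32(39), np.float64(215.1), np.float64(118.3), np.int32(6), np.int32(10)) [0.4134 0.3352 0.058 ]
(np.int32(40), np.float64(255.5), np.float64(134.6), np.int32(7), np.int32(10)) [0.4581 0.3547 0.058 ]
(np.int32(53), np.float64(179.5), np.float64(150.3), np.int32(14), np.int32(5)) [0.4087 0.2798 0.058 ]
(np.int32(28), np.float64(183.0), np.float64(191.9), np.int32(10), np.int32(4)) [0.4444 0.2453 0.058 ]
(np.int32(43), np.float64(263.4), np.float64(201.2), np.int32(10), np.int32(5)) [0.5209 0.3056 0.058 ]
[0.55681664 0.25762553 0.22      ]
(np.int32(42), np.float64(212.0), np.float64(37.6), np.int32(5), np.int32(12)) [0.4149 0.333  0.058 ]
(np.int32(57), np.float64(255.5), np.float64(56.5), np.int32(7), np.int32(13)) [0.4599 0.3526 0.058 ]
(np.int32(48), np.float64(172.9), np.float64(74.1), np.int32(11), np.int32(5)) [0.4093 0.2768 0.058 ]
(np.int32(41), np.float64(177.6), np.float64(120.5), np.int32(12), np.int32(4)) [0.4449 0.2437 0.058 ]
(np.int32(31), np.float64(263.6), np.float64(131.5), np.int32(8), np.int32(4)) [0.5218 0.3039 0.058 ]
(np.int32(55), np.float64(2.3), np.float64(165.2), np.int32(8), np.int32(12)) [0.3335 0.0596 0.058 ]
(np.int32(40), np.float64(265.2), np.float64(173.2), np.int32(9), np.int32(5)) [0.5575 0.2715 0.058 ]
(np.int32(55), np.float64(367.2), np.float64(358.1), np.int32(10), np.int32(9)) [0.8508 0.1877 0.058 ]
2.7333
```

View pics/cup2.png

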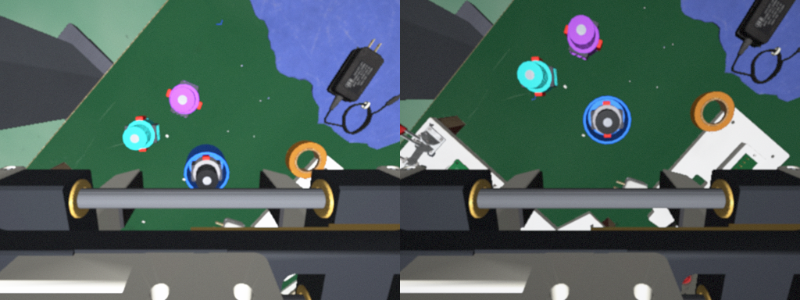

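Both wrist views show the cup, at about (265,215) and (265,153), with the head's light centre disc and the red tabs. I'll triangulate the disc and tabs using one more view.

Run:
```python
from h import *
yaw=np.radians(45)
def feats(im):
    g=im.astype(int);mx=g.max(2);mn=g.min(2)
    h=cv2.cvtColor(im,cv2.COLOR_RGB2HSV)
    roi=np.zeros(im.shape[:2],bool);roi[60:215,215:315]=1
    red=redmask(im)&roi; blue=roi&(abs(h[...,0].astype(int)-110)<12)&(h[...,1]>150)&(h[...,2]>60)
    grey=roi&(mx-mn<30)&(mn>95)
    return red,blue,grey
rs=[]
c,im=None,None
p=tcp_for([.536,.279,.07],.22,yaw,(.03,-.03));
views=[]
im=cv2.imread("pics/cup1.png")[:,:,::-1].copy(); views.append((viewer.get_calibration("wrist"),im))
manip.move_pose(tcp_for([.538,.283,.07],.22,yaw,(.065,-.065)),down(yaw)); manip.sleep(.2)
views.append(snap("wrist","cup3"))
for c,im in views:
    r,b,g=feats(im); print("red",blobs(r,15)); print("grey",blobs(g,15)); print("blue",blobs(b,200))
cv2.imwrite("pics/cup4.png",np.hstack([cv2.resize(im[60:200,210:320],(396,504),interpolation=cv2.INTER_CUBIC) for c,im in views])[:,:,::-1])
import pickle;pickle.dump(views,open("v.pkl","wb"))
```

```text
red [(np.int32(31), np.float64(263.6), np.float64(131.5), np.int32(8), np.int32(4)), (np.int32(40), np.float64(265.2), np.float64(173.2), np.int32(9), np.int32(5))]
grey [(np.int32(389), np.float64(262.9), np.float64(147.0), np.int32(40), np.int32(34)), (np.int32(136), np.float64(265.2), np.float64(156.2), np.int32(13), np.int32(13)), (np.int32(17), np.float64(234.1), np.float64(172.6), np.int32(5), np.int32(4))]
blue [(np.int32(1647), np.float64(264.8), np.float64(153.8), np.int32(63), np.int32(63))]
red [(np.int32(43), np.float64(260.7), np.float64(86.1), np.int32(10), np.int32(5)), (np.int32(23), np.float64(261.7), np.float64(132.0), np.int32(8), np.int32(3))]
grey [(np.int32(459), np.float64(260.1), np.float64(111.3), np.int32(41), np.int32(40)), (np.int32(157), np.float64(261.5), np.float64(108.5), np.int32(14), np.int32(14)), (np.int32(17), np.float64(230.1), np.float64(137.6), np.int32(5), np.int32(4)), (np.int32(493), np.float64(297.7), np.float64(206.7), np.int32(34), np.int32(20))]
blue [(np.int32(1830), np.float64(261.5), np.float64(110.7), np.int32(66), np.int32(69))]
```

View pics/cup4.png

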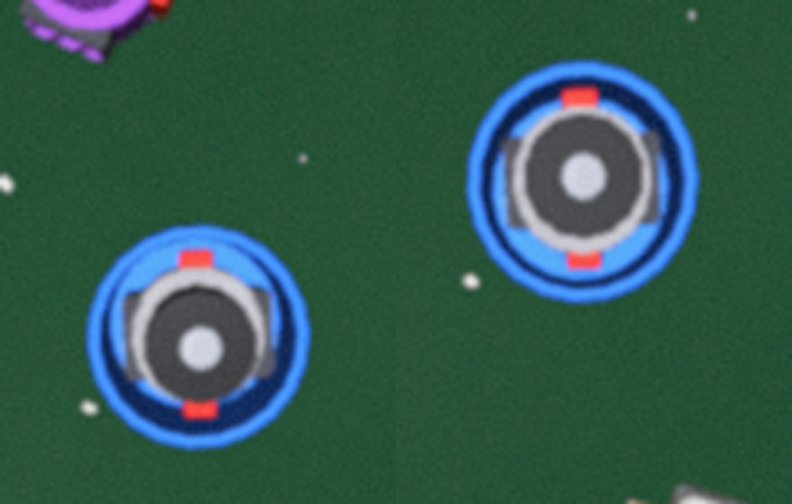

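The crop shows the head's disc, the ring with dark flats left and right, and the red tabs top and bottom, all inside the cup. Now I'll triangulate.

Run:
```python
from h import *
import pickle
v=pickle.load(open("v.pkl","rb")); c0,c1=v[0][0],v[1][0]
F=dict(disc=((265.2,156.2),(261.5,108.5)),tabA=((263.6,131.5),(260.7,86.1)),tabB=((265.2,173.2),(261.7,132.0)),rim=((264.8,153.6),(261.5,110.7)))
for n,(a,b) in F.items():
    p,e=tri([ray(c0,*a),ray(c1,*b)]); print(n,p.round(4),np.round(e,4))
print("disc@.088",onz(c0,*F['disc'][0],.088),onz(c1,*F['disc'][1],.088))
for z in(.058,.05):
  for c,i in((c0,0),(c1,1)):
    A=onz(c,*F['tabA'][i],z);B=onz(c,*F['tabB'][i],z); d=B-A; print(z,((A+B)/2).round(4),np.linalg.norm(d),np.degrees(np.arctan2(d[1],d[0])))
# socket views
yaw=np.radians(90)
for i,s in enumerate([(.0,-.05),(.0,-.1)]):
  for y in(90,0,45):
    p=tcp_for([.475,-.292,.045],.22,np.radians(y),(0,0)); print(y,p.round(3), (lambda q: None if q is None else np.round(q,2))(manip.solve_ik(p,down(np.radians(y)))))
```

```text
disc [0.5399 0.2874 0.0886] [0. 0.]
tabA [0.522  0.3041 0.0608] [0.0003 0.0003]
tabB [0.5579 0.271  0.0551] [0.0002 0.0002]
rim [0.541  0.2871 0.0561] [0. 0.]
disc@.088 [0.54001118 0.28741343 0.088     ] [0.53992959 0.28746093 0.088     ]
0.058 [0.5398 0.2876 0.058 ] 0.04818819448832487 -42.22908651362274
0.058 [0.5399 0.2877 0.058 ] 0.04907956418285039 -43.32256878996701
0.05 [0.5405 0.2871 0.05  ] 0.049394655892271676 -42.22908651362279
0.05 [0.5397 0.288  0.05  ] 0.050308487332641046 -43.322568789966994
90 [ 0.456 -0.292  0.22 ] [ 0.58  0.28 -0.07  1.84  0.02  1.02  2.07]
0 [ 0.475 -0.273  0.22 ] [ 0.35  0.29  0.14  1.83 -0.05  1.02  0.52]
45 [ 0.461 -0.279  0.22 ] [ 0.48  0.28  0.02  1.85 -0.01  1.01  1.28]
90 [ 0.456 -0.292  0.22 ] [ 0.58  0.28 -0.07  1.84  0.02  1.02  2.07]
0 [ 0.475 -0.273  0.22 ] [ 0.35  0.29  0.14  1.83 -0.05  1.02  0.52]
45 [ 0.461 -0.279  0.22 ] [ 0.48  0.28  0.02  1.85 -0.01  1.01  1.28]
```

The measurements agree: axis at (0.540, 0.2875), head top at 0.0886 (0.088 expected), rim at 0.056, tabs at -42.8°. Next: grip the head, lift, carry it over, and measure the socket from two views.

Run:
```python
from h import *
yw=np.radians(47.2); x,y=.540,.2875
manip.move_pose([x,y,.13],down(yw)); manip.servo_line([x,y,.063],vel=.12)
effector.close(25); print("gap",manip.current_finger_gap(),manip.current_gripper_force())
manip.servo_line([x,y,.20],vel=.15); print("gap",manip.current_finger_gap(),manip.current_force())
manip.servo_line([x,y,.30],vel=.3)
for i,s in enumerate([.10,.05]):
    yaw=np.radians(90)
    p=tcp_for([.475,-.292,.045],.30,yaw,(s,0)); manip.move_pose(p,down(yaw)); manip.sleep(.3)
    c,im=snap("wrist",f"sock{i}"); print(p,c['eye'])
    for b in blobs(redmask(im),10): print(b, onz(c,b[1],b[2],.045).round(4))
    import pickle;pickle.dump((c,im),open(f"s{i}.pkl","wb"))
    cv2.imwrite(f"pics/t{i}.png",im[:,:,::-1])
cv2.imwrite("pics/sock2.png",np.hstack([cv2.resize(cv2.imread(f"pics/t{i}.png")[30:330,106:406],(400,400),interpolation=cv2.INTER_CUBIC) for i in(0,1)]))
print(manip.current_clock(),manip.current_finger_gap())
```

```text
gap 0.03367498405532879 25.00004231929779
gap 0.033021848066530225 [ 0.02538105  0.32079987 -2.24215608]
[ 0.53523215 -0.29245889  0.3       ] [ 0.46873595 -0.29208489  0.45744118]
(np.int32(58), np.float64(121.7), np.float64(90.8), np.int32(10), np.int32(10)) [ 0.4276 -0.4837  0.045 ]
(np.int32(20), np.float64(493.6), np.float64(90.8), np.int32(8), np.int32(3)) [0.4268 0.0434 0.045 ]
(np.int32(21), np.float64(254.8), np.float64(105.4), np.int32(6), np.int32(4)) [ 0.4471 -0.2952  0.045 ]
(np.int32(17), np.float64(251.8), np.float64(148.8), np.int32(5), np.int32(4)) [ 0.5089 -0.2997  0.045 ]
(np.int32(228), np.float64(257.4), np.float64(189.0), np.int32(18), np.int32(14)) [ 0.5707 -0.2913  0.045 ]
[ 0.48502163 -0.292317    0.3       ] [ 0.41901414 -0.29211708  0.45727701]
(np.int32(55), np.float64(125.6), np.float64(125.9), np.int32(9), np.int32(10)) [ 0.4263 -0.4838  0.045 ]
(np.int32(19), np.float64(485.7), np.float64(129.0), np.int32(7), np.int32(3)) [0.4299 0.0432 0.045 ]
(np.int32(15), np.float64(255.0), np.float64(140.0), np.int32(5), np.int32(3)) [ 0.4463 -0.2949  0.045 ]
(np.int32(232), np.float64(256.9), np.float64(188.8), np.int32(18), np.int32(16)) [ 0.5206 -0.292   0.045 ]
(np.int32(25), np.float64(284.5), np.float64(269.0), np.int32(9), np.int32(4)) [ 0.6588 -0.2456  0.045 ]
(np.int32(24), np.float64(229.5), np.float64(269.1), np.int32(10), np.int32(3)) [ 0.6591 -0.3376  0.045 ]
10.15 0.03349217728899173
```

View pics/sock2.png

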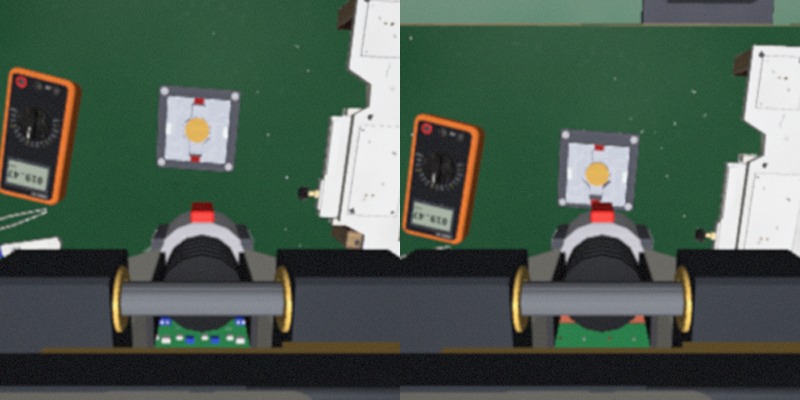

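The socket's red marks are at (255,105) and (252,149) in the first view, with the yellow plunger between them. The held ring's red tab is centred at (257,189), so it is in line with the tool. I'll look closer from lower down for a more precise socket pose.

Run:
```python
from h import *
import pickle
yaw=np.radians(90);V=[]
for i,s in enumerate([.09,.07]):
    p=tcp_for([.478,-.297,.045],(.19,.23)[i],yaw,(s+.02*(1-i),0)); manip.move_pose(p,down(yaw)); manip.sleep(.3)
    V.append(snap("wrist",f"low{i}"))
pickle.dump(V,open("low.pkl","wb"))
F=[]
for c,im in V+[pickle.load(open("s0.pkl","rb"))]:
    h=cv2.cvtColor(im,cv2.COLOR_RGB2HSV); u,v=proj(c,[.478,-.297,.045]); roi=np.zeros(im.shape[:2],np.uint8)
    r=int(.058*192/np.tan(np.radians(c['vfov'])/2)/(c['eye'][2]-.045)); cv2.circle(roi,(int(u),int(v)),r,1,-1); roi=(roi>0); roi[178:]=0
    red=sorted([b for b in blobs(redmask(im)&roi,9)],key=lambda b:b[2])
    yel=(h[...,0]>12)&(h[...,0]<30)&(h[...,1]>90)&(h[...,2]>120)&roi
    yb=max(blobs(yel,20),key=lambda b:b[0])
    light=((h[...,1]<60)&(h[...,2]>165)&roi)
    k=cv2.morphologyEx((light|yel|(redmask(im)&roi)).astype(np.uint8),cv2.MORPH_CLOSE,np.ones((9,9)))
    ct=max(cv2.findContours(k,0,2)[0],key=cv2.contourArea); mr=cv2.minAreaRect(ct)
    bx=[onz(c,*q,.045) for q in cv2.boxPoints(mr)]
    m=np.mean(bx,0);e=bx[1]-bx[0]
    print((round(u),round(v),r),"sq",np.round(mr[0],1),m.round(4),[np.linalg.norm(bx[j+1]-bx[j]).round(4) for j in(0,1)],np.degrees(np.arctan2(e[1],e[0])).round(1))
    print(" yel",yb[:3]," red",[b[:3] for b in red])
    R0=[onz(c,b[1],b[2],.045) for b in red]
    if len(R0)==2: d=R0[1]-R0[0]; print("  mid",np.mean(R0,0).round(4),np.linalg.norm(d).round(4),np.degrees(np.arctan2(d[1],d[0])).round(2))
    F.append((c,mr[0],red,yb))
for j,k in((0,1),(0,2),(1,2)):
    print("sq",tri([ray(F[q][0],*F[q][1]) for q in(j,k)])[0].round(4), "yel",tri([ray(F[q][0],*F[q][3][1:3]) for q in(j,k)])[0].round(4),"redA",tri([ray(F[q][0],*F[q][2][0][1:3]) for q in(j,k)])[0].round(4))
c,im=V[0]; 
for b in blobs(redmask(im),100): print("held tab",b)
print(manip.current_clock())
cv2.imwrite("pics/low2.png",np.hstack([cv2.resize(im[20:220,156:356],(400,400),interpolation=cv2.INTER_CUBIC) for c,im in V])[:,:,::-1])
```

```text
(258, 89, 52) sq [257.5  90.8] [ 0.4809 -0.2977  0.045 ] [np.float64(0.0778), np.float64(0.079)] 173.6
 yel (np.int32(504), np.float64(257.6), np.float64(90.2))  red [(np.int32(58), np.float64(259.9), np.float64(57.1)), (np.int32(36), np.float64(255.3), np.float64(120.2))]
  mid [ 0.4783 -0.2976  0.045 ] 0.0622 -4.43
(257, 137, 46) sq [255.6 134.5] [ 0.4765 -0.2982  0.045 ] [np.float64(0.0814), np.float64(0.076)] 175.4
 yel (np.int32(348), np.float64(256.3), np.float64(136.1))  red [(np.int32(30), np.float64(257.9), np.float64(110.3)), (np.int32(32), np.float64(254.5), np.float64(162.0))]
  mid [ 0.478  -0.2975  0.045 ] 0.0621 -3.79
(254, 128, 38) sq [253.5 127. ] [ 0.4783 -0.2972  0.045 ] [np.float64(0.0815), np.float64(0.0772)] 175.0
 yel (np.int32(245), np.float64(253.4), np.float64(127.2))  red [(np.int32(21), np.float64(254.8), np.float64(105.4)), (np.int32(17), np.float64(251.8), np.float64(148.8))]
  mid [ 0.478  -0.2975  0.045 ] 0.062 -4.18
sq [ 0.4767 -0.298   0.0152] yel [ 0.4778 -0.2975  0.0335] redA [ 0.447  -0.2954  0.0433]
sq [ 0.4777 -0.2975  0.0252] yel [ 0.4778 -0.2975  0.0332] redA [ 0.447  -0.2952  0.0436]
sq [ 0.4791 -0.2984 -0.0398] yel [ 0.4778 -0.2974  0.0345] redA [ 0.4465 -0.2954  0.0328]
held tab (np.int32(109), np.float64(72.6), np.float64(37.7), np.int32(12), np.int32(14))
held tab (np.int32(228), np.float64(257.4), np.float64(189.0), np.int32(18), np.int32(14))
held tab (np.int32(324), np.float64(68.5), np.float64(280.5), np.int32(20), np.int32(27))
11.8417
```

View pics/low2.png

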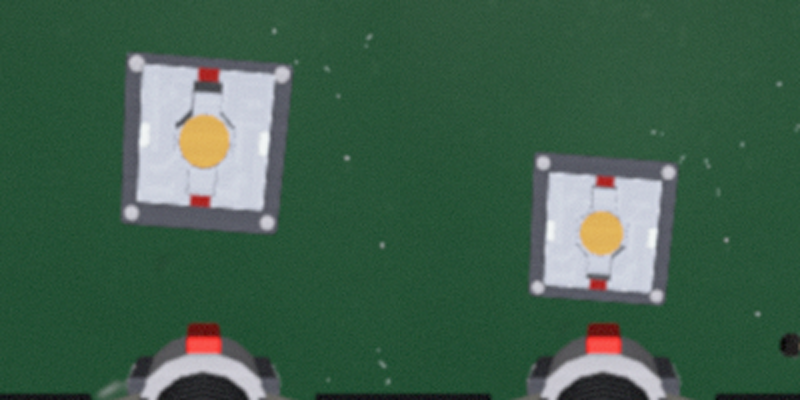

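Socket: centre (0.478, -0.2975), red mark height about 0.0435 (0.045 expected), slot angle -4.1°. The ring is in line with the tool. I'll insert with the tool's closing line at 85.9°, watching the force.

Run:
```python
from h import *
yw=np.radians(85.9); x,y=.478,-.2975
manip.move_pose([x,y,.20],down(yw)); manip.servo_line([x,y,.112],vel=.08); manip.sleep(.2)
f0=manip.current_force(); print(f0)
for z in np.arange(.109,.0875,-.003):
    manip.servo_line([x,y,z],vel=.03); f=manip.current_force()-f0
    print(round(z,4),manip.current_tool_pos().round(4),f.round(1),manip.current_wrist_torque().round(2),round(manip.current_finger_gap(),4))
    if f[2]>7: break
c,im=snap("wrist","ins"); print([b for b in blobs(redmask(im),100)],manip.current_clock())
```

```text
[-0.75599868  0.07032928 -1.41148063]
0.109 [ 0.4778 -0.2974  0.1088] [ 1.2 -0.  -0.6] [0.02 0.   0.05] 0.0334
0.106 [ 0.4778 -0.2974  0.1057] [ 0.7 -0.3 -0.2] [0.04 0.03 0.01] 0.0332
0.103 [ 0.4778 -0.2974  0.1027] [ 1.2 -0.1 -1.6] [ 0.02  0.01 -0.02] 0.033
0.1 [ 0.4778 -0.2974  0.0997] [ 1.5 -0.3 -0.5] [ 0.02 -0.01  0.01] 0.0336
0.097 [ 0.4778 -0.2974  0.0967] [ 1.5  0.4 -0.6] [ 0.03 -0.01  0.02] 0.0334
0.094 [ 0.4778 -0.2974  0.0937] [-0.2  0.8 -0. ] [-0.01  0.   -0.05] 0.0338
0.091 [ 0.4783 -0.2977  0.0911] [1.4 0.6 1. ] [-0.01 -0.05  0.02] 0.0333
0.088 [ 0.4783 -0.2978  0.0882] [ 1.4 -1.1  2.6] [-0.1  -0.06 -0.01] 0.0334
[(np.int32(151), np.float64(6.2), np.float64(159.5), np.int32(14), np.int32(16)), (np.int32(209), np.float64(257.4), np.float64(189.4), np.int32(18), np.int32(13))] 15.6833
```

Run:
```python
from h import *
x,y=.478,-.2975
effector.open_jaws(); manip.sleep(.3)
c,im=snap("wrist","rel"); 
for b in blobs(redmask(im),100): print(b, onz(c,b[1],b[2],.086).round(4))
manip.servo_line([x,y,.064],vel=.08); manip.sleep(.1); f0=manip.current_force(); print("f0",f0)
effector.close(50); manip.sleep(.1); print("gap",manip.current_finger_gap(),manip.current_gripper_force(),manip.current_force().round(1))
for z in np.arange(.061,.0485,-.002):
    manip.servo_line([x,y,z],vel=.03); manip.sleep(.05); f=manip.current_force()-f0
    print(round(z,4),manip.current_tool_pos().round(4),f.round(1),manip.current_wrist_torque().round(2))
    if f[2]>14: break
print(manip.current_clock())
```

```text
(np.int32(146), np.float64(6.1), np.float64(160.1), np.int32(14), np.int32(17)) [ 0.423 -0.44   0.086]
(np.int32(225), np.float64(256.6), np.float64(191.0), np.int32(18), np.int32(14)) [ 0.4519 -0.2959  0.086 ]
(np.int32(229), np.float64(370.1), np.float64(368.0), np.int32(19), np.int32(16)) [ 0.5888 -0.2238  0.086 ]
f0 [-0.35035204  0.37451384  0.81706787]
gap 0.0477714345170826 49.99876141548157 [-0.2  0.1  0.4]
0.061 [ 0.4782 -0.2976  0.0611] [ 2.  -0.2  1.3] [ 0.   -0.05  0.02]
0.059 [ 0.4782 -0.2977  0.0592] [-0.5 -0.4  2.3] [ 0.03 -0.03  0.05]
0.057 [ 0.4782 -0.2976  0.0572] [ 1.  -0.9  3.1] [-0.01 -0.03 -0.05]
0.055 [ 0.4782 -0.2976  0.0552] [ 0.1 -0.2  4.6] [-0.   -0.03  0.  ]
0.053 [ 0.4783 -0.2977  0.0534] [-0.5 -0.9  6.2] [-0.03  0.05  0.02]
0.051 [ 0.4783 -0.2977  0.0518] [-1.  -0.   9.6] [0.26 0.32 0.01]
0.049 [ 0.4783 -0.2977  0.0517] [-6.2  3.6 24.7] [1.08 1.43 0.04]
20.6
```

The hard stop is reached at TCP z 0.0517. I'll ease off slightly and turn 90° clockwise in steps.

Run:
```python
from h import *
x,y,z=.478,-.2975,.0518
manip.servo_line([x,y,z],vel=.03); print(manip.current_force().round(1))
for a in np.arange(85.9-6,-4.1-4,-6):
    manip.move_pose([x,y,z],down(np.radians(a)));f=manip.current_force();t=manip.current_wrist_torque()
    T=R.from_quat(manip.current_tcp_rot()).as_matrix()[:,1]
    print(round(a,1),np.degrees(np.arctan2(T[1],T[0])).round(1),manip.current_tool_pos().round(4),f.round(1),t.round(2),round(manip.current_finger_gap(),4))
    if abs(t[2])>1.2 or abs(f[:2]).max()>25: print("stop");break
print(manip.current_clock())
```

```text
[ 0.8 -0.7  6.9]
79.9 79.9 [ 0.4784 -0.2977  0.0523] [-0.6  0.7  8. ] [ 0.03  0.07 -0.02] 0.0478
73.9 73.9 [ 0.4785 -0.2977  0.0523] [-0.3  0.5  6.7] [ 0.01  0.06 -0.06] 0.0477
67.9 67.9 [ 0.4785 -0.2977  0.0523] [0.1 0.  7. ] [ 0.05 -0.04 -0.02] 0.0476
61.9 61.9 [ 0.4786 -0.2977  0.0524] [ 0.3 -0.3  7.3] [-0.02  0.03  0.03] 0.0474
55.9 55.9 [ 0.4786 -0.2977  0.0524] [0.7 0.4 7.6] [ 0.   -0.   -0.04] 0.0475
49.9 49.9 [ 0.4786 -0.2977  0.0524] [-0.2 -0.3  7.1] [ 0.03 -0.07 -0.02] 0.0478
43.9 43.9 [ 0.4786 -0.2977  0.0524] [-0.2  0.1  7.4] [-0.03 -0.04 -0.  ] 0.0476
37.9 37.9 [ 0.4787 -0.2977  0.0524] [-0.1  0.   6.9] [-0.04 -0.03 -0.01] 0.0476
31.9 31.9 [ 0.4787 -0.2978  0.0524] [-0.2  0.   7. ] [-0.04 -0.04 -0.04] 0.0474
25.9 25.9 [ 0.4786 -0.2978  0.0524] [0.5 0.1 7.1] [-0.03 -0.08  0.02] 0.0476
19.9 19.9 [ 0.4786 -0.2978  0.0524] [-0.1  0.1  6.8] [-0.02 -0.04 -0.03] 0.0478
13.9 13.9 [ 0.4787 -0.2978  0.0524] [1.1 0.4 6.6] [-0.17 -0.04 -0.09] 0.0476
7.9 7.9 [ 0.4786 -0.2978  0.0524] [-0.7 -0.8  8. ] [-0.12 -0.04 -0.05] 0.0477
1.9 1.9 [ 0.4787 -0.2978  0.0524] [1.7 0.1 6.6] [-0.12  0.02  0.  ] 0.0474
-4.1 -4.1 [ 0.4786 -0.2978  0.0524] [0.9 0.9 7.2] [-0.07 -0.06 -0.02] 0.0476
24.6
```

Run:
```python
from h import *
x,y,z=.4780,-.2975,.0518
for a in np.arange(-5.6,-13,-1.5):
    manip.move_pose([x,y,z],down(np.radians(a)));manip.sleep(.05);t=manip.current_wrist_torque()
    T=R.from_quat(manip.current_tcp_rot()).as_matrix()[:,1]
    print(round(a,1),np.degrees(np.arctan2(T[1],T[0])).round(1),manip.current_force().round(1),t.round(2))
    if abs(t[2])>.4: break
manip.move_pose([x,y,z],down(np.radians(a+1.5)))
for z in np.arange(.054,.0625,.002):
    manip.servo_line([x,y,z],vel=.03); manip.sleep(.05)
    print(round(z,4),manip.current_tool_pos().round(4),manip.current_force().round(1),manip.current_wrist_torque().round(2))
    if manip.current_force()[2]<-5: break
print(manip.current_clock())
```

```text
-5.6 -5.6 [ 0.3 -1.1  6.4] [-0.15  0.02  0.04]
-7.1 -7.1 [0.2 0.9 6.5] [-0.12  0.   -0.05]
-8.6 -8.6 [0.7 0.5 7.5] [-0.1 -0.   0. ]
-10.1 -10.1 [-1.1 -0.9  6.8] [-0.09  0.06 -0.04]
-11.6 -11.6 [0.9 0.2 7.3] [-0.07  0.09  0.01]
0.054 [ 0.4784 -0.2978  0.0544] [-1.1 -0.2  5.6] [-0.17  0.   -0.03]
0.056 [ 0.4784 -0.2977  0.0563] [0.8 0.3 4.7] [-0.21 -0.14  0.01]
0.058 [ 0.4783 -0.2977  0.0581] [ 1.4 -0.8  3.1] [-0.39 -0.42  0.01]
0.06 [ 0.478  -0.2975  0.0598] [ 2.6 -2.3 -0.3] [-0.5  -0.64  0.05]
0.062 [ 0.4779 -0.2974  0.06  ] [  7.1  -4.6 -17.4] [-1.28 -1.83  0.02]
27.85
```

It is held at 8.3 mm above the hard stop against a 17 N pull, which is the locked height. Release, retreat and check.

Run:
```python
from h import *
x,y=.4780,-.2975
manip.servo_line([x,y,.0595],vel=.03); print(manip.current_force().round(1))
effector.open_jaws(); manip.sleep(.2)
manip.servo_line([x,y,.15],vel=.12)
yaw=np.radians(45); manip.move_pose(tcp_for([x,y,.07],.22,yaw,(.05,-.05)),down(yaw)); manip.sleep(.3)
c,im=snap("wrist","fin"); 
u,v=proj(c,[x,y,.067]).astype(int);print(u,v)
for b in blobs(redmask(im),10):
    if np.hypot(b[1]-u,b[2]-v)<70: print(b,onz(c,b[1],b[2],.081).round(4),onz(c,b[1],b[2],.045).round(4))
v0=max(v-75,0);a=cv2.resize(im[v0:v0+150,u-75:u+75],(400,400),interpolation=cv2.INTER_CUBIC)
c,s=snap("side","fins");u,v=proj(c,[x,y,.067]).astype(int)
b=cv2.resize(s[v-35:v+35,u-35:u+35],(400,400),interpolation=cv2.INTER_CUBIC)
cv2.imwrite("pics/fin2.png",np.hstack([a,b])[:,:,::-1]);print(manip.current_clock())
```

```text
[ 1.  -0.6  2.8]
257 129
(np.int32(36), np.float64(239.6), np.float64(108.4), np.int32(8), np.int32(8)) [ 0.4499 -0.2949  0.081 ] [ 0.4473 -0.2953  0.045 ]
(np.int32(30), np.float64(276.0), np.float64(116.2), np.int32(7), np.int32(9)) [ 0.4821 -0.2737  0.081 ] [ 0.4833 -0.2715  0.045 ]
(np.int32(24), np.float64(238.4), np.float64(143.0), np.int32(6), np.int32(8)) [ 0.4736 -0.3211  0.081 ] [ 0.4738 -0.3247  0.045 ]
(np.int32(34), np.float64(273.9), np.float64(149.1), np.int32(7), np.int32(7)) [ 0.5049 -0.2988  0.081 ] [ 0.5089 -0.2998  0.045 ]
31.325
```

View pics/fin2.png

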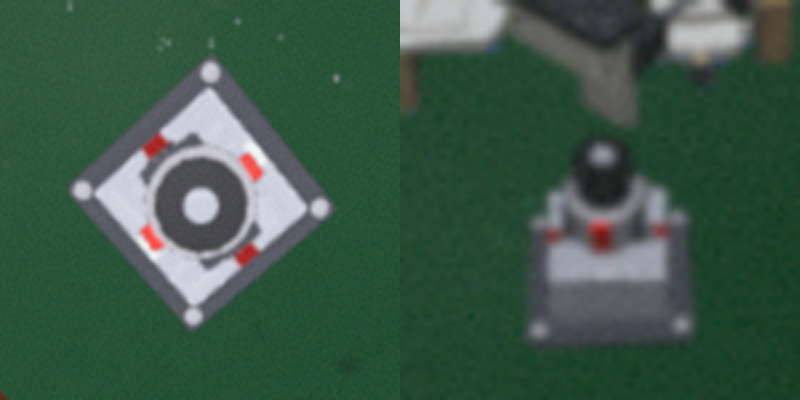

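The load is seated upright and centred. The tabs sit at 79.8°, next to the white marks at 85.9°, so about 6° past within the pocket slack. There's plenty of time, so I'll nudge the ring gently back to the marks, stopping if there is resistance.

Run:
```python
from h import *
x,y=.4783,-.2976; Y=np.radians
manip.move_pose([x,y,.15],down(Y(-10.1))); manip.servo_line([x,y,.060],vel=.1); effector.close(15); print(manip.current_finger_gap())
for a in(-8,-6,-4.5):
    manip.move_pose([x,y,.060],down(Y(a))); manip.sleep(.1); t=manip.current_wrist_torque(); print(a,t.round(2),manip.current_force().round(1))
    if abs(t[2])>.2: break
manip.servo_line([x,y,.0615],vel=.03); print("pull",manip.current_tool_pos().round(4),manip.current_force().round(1)); manip.servo_line([x,y,.0598],vel=.03)
effector.open_jaws(); manip.sleep(.2); manip.servo_line([x,y,.15],vel=.12)
yaw=Y(45); manip.move_pose(tcp_for([x,y,.07],.22,yaw,(.05,-.05)),down(yaw)); manip.sleep(.3)
c,im=snap("wrist","fin3"); u,v=proj(c,[x,y,.067])
B=[onz(c,b[1],b[2],.081) for b in blobs(redmask(im),10) if np.hypot(b[1]-u,b[2]-v)<70]
for b in B: print(b.round(4))
d=B[1]-B[2];print(np.degrees(np.arctan2(d[1],d[0])),manip.current_clock())
h=im.astype(int);g=(h.max(2)-h.min(2)<30)&(h.min(2)>120);print([(b,onz(c,b[1],b[2],.105).round(4)) for b in blobs(g,40) if np.hypot(b[1]-u,b[2]-v)<15])
```

```text
0.04797254155276875
-8 [-0.07  0.16  0.01] [-0.9  0.3  2. ]
-6 [-0.16  0.11  0.02] [-0.8 -0.   0.6]
-4.5 [-0.14  0.08 -0.01] [-0.8 -0.2  0.8]
pull [ 0.4779 -0.2976  0.0606] [  2.7  -2.8 -12.4]
[ 0.45  -0.295  0.081]
[ 0.48   -0.2735  0.081 ]
[ 0.4761 -0.3216  0.081 ]
[ 0.5049 -0.2986  0.081 ]
85.38909530119402 38.625
[((np.int32(2316), np.float64(257.0), np.float64(127.5), np.int32(97), np.int32(90)), array([ 0.476 , -0.2954,  0.105 ])), ((np.int32(148), np.float64(257.0), np.float64(131.1), np.int32(13), np.int32(14)), array([ 0.4784, -0.2978,  0.105 ]))]
```

The tabs are now at 85.4°, in line with the white marks. It still held under a 12 N pull, the head sits on the socket axis, and the arm is clear.

```bash
python3 -c "
from bench import manip
print(manip.hand_in())"
```

```text
the job is handed in; nothing more can be done
None
```

The dummy load is locked upright in the bayonet socket, tabs on the white marks and holding against a 12 N pull; I kept clear of the multimeter and charger (not re-measured afterwards), and handed in at about 39 s of the 62 s allowed.

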